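Set the kettle's hob zone to boost with a fingertip

ROBOT

A 6-joint arm with a two-finger parallel gripper is mounted at the origin on the work surface. World frame = base frame: x ahead of the robot, y to its left, z up, the work surface at z = 0. Lengths are in m, angles in rad, forces in N, time in s.
With the tool pointing down it reaches from about 0.275 to 0.725 m from the base axis. Payload 15.9 kg.
Tool frame: the origin (TCP) lies at the very end of the fingers, on their centre line; the grasp point (between the pads) lies 19 mm behind it; z points along the fingers, x is the direction in which the jaws open and shut, and the axes are right-handed (so a half turn about z gives the same grasp; the last joint's range is limited). The gripper opens to 85 mm and grips with 20 to 120 N. Pads are 22 mm wide; open, the fingers measure 114 mm over their backs; the gripper's body (76 mm by 85 mm) begins 54 mm behind the grasp point. The pads swing forward as they close: fully open they stand 13 mm farther back than shut.
Start: joints at [1.279, 0.213, -0.034, 1.323, 0, 1.571], TCP at [0.144, 0.479, 0.231] pointing down, gripper open.
Joint ranges: [-2.98, 2.98], [-0.74, 1.72], [-1.14, 1.35], [-2.1, 2.04], [-1.57, 1.44], [-3.14, 3.14]. Speed limits (rad/s): [1.89, 1.89, 2.39, 2.57, 3.14, 3.14].

INTERFACE

Orientations are given as a rotation vector (axis times angle).
In Python, from cell import read_state, viewer, finish_job gives the robot as it stands. The module is installed in compiled form; this text tells all that it offers.
- The arm moves only by the shell command python3 -m creep 'ROWS' [FORCE]. ROWS is JSON, one flat list of numbers, 7 for each row, row after row: the closure in counts, from 0 (fully open) to 255 (shut), then the shift along the tool's x, y, z in mm, then the turn, a rotation vector about the tool's x, y, z in rad. A call has 1 to 10 rows; each row shifts and turns the pose as measured when the row begins, along the tool's axes as they then stand; what a row does not reach is not made up. A row lasts 1/12 s, in which the tool goes at most 41.7 mm and 7.16 degrees, less where a joint would pass 70% of its speed; a pose out of reach is approached as far as the arm can. A call with a gripper value outside its range is refused whole. The fingers move at their own pace and stop on an object; FORCE is the grip in N (left out, the last holds). Time passes only in rows, so rows that do not move let the fingers close. It gives the time, the measured TCP pose, the force and the opening at its end, in the units of the state.
- read_state(): the state, without advancing time (a new reading comes with each control period).
- viewer.get_image(name): name is "scene" or "side" or "wrist"; returns the picture (480x640x3 uint8, red, green, blue); there is no depth.
- viewer.get_calibration(name): a dict with "fov_y" (degrees; the focal length in pixels is half the picture's height over the tangent of half this angle, whatever the lens; pixels are square), "cx", "cy" (the principal point, pixels), "k1" (the pictures are not rectified: a ray, as slopes to the right and down, at radius r is drawn at 1 + k1 r^2 times it, then the intrinsics apply), "world_to_cam" (4x4, takes a point from world to camera coordinates). Camera axes: x right, y down, z forward; pixel columns grow to the right and rows downward; lengths in m; the calibration is good to about 2 mm. A picture is of the moment at which its call begins: read the wrist's pose just before it. get_calibration takes no time and is no camera call; for the wrist camera it gives the pose at the moment of the call.
- finish_job(): hands the job in, once; it reports no verdict.
The state is a dict: "clock": time; "joints": joint angles; "qd": joint speeds; "tau": joint torques, N m; "tcp_pos": TCP position; "tcp_rot": TCP orientation; "ft_force": force on the tool from outside, world axes, zero at the start; "ft_torque": the same for the moment, N m; "finger_gap": finger opening in m.
Only numpy, scipy, OpenCV 4.12 (cv2) and the standard library are available. Lean on these libraries where they do the work, as an engineer would, in place of code of your own. Each camera call takes 0.05 s, during which the arm holds its last target.

TASK

Put the kettle on at full power: hold the shut fingertips on the hob's round on key for a good second, then stroke gently along the slider of the zone the kettle stands on, touching every bar from the shortest to the longest. Boost needs the finger kept there, so finish with the fingertips still resting on the longest bar and on no other. Leave the frying pan's slider and the two small timer keys untouched, press the soft panel only lightly, and neither shift nor lift the kettle, the pan or anything else.

Things in the scene. Friction and masses are not known exactly. Their poses are not given: they have to be found in the camera images.
- hob: portable two-zone induction hob, 400 (x) x 620 (y) x 65 high, fixed on the worktop. Origin: centre of its underside; x points from the cook's side (the robot's) to the back, y to the cook's left. Black glass top at 65; the two zones (printed rings 200 across) are centred at (40, 155) left and (40, -155) right. Control panel along the cook's edge
- touch_panel: the hob's soft black membrane panel, 82 (x) x 602 (y), axes as the hob's. Origin: centre of its upper face, 61 above the worktop, 152 from the hob's centre towards the cook. Sinks straight down about 1 mm per 3 N of push, hard after 5 mm; springs back. Embossed in grey: left slider, bars 1 to 5 at y = 240, 204, 168, 132, 96; right slider, bars 1 to 5 at y = -96 to -240; all at x = 0
- on_key: the large round on key, a dome 23 across and 2 high in the middle of the panel's length, 12 nearer the cook than the slider rows. Origin: the top of the dome, 2 above the panel's face; axes as the hob's
- kettle: steel whistling kettle, 176 across, 112 high to its shoulder and 202 with its arched black handle, short spout; full (about 1.3 kg), standing upright on the middle of one zone, left or right. Origin: centre of its underside; z up, spout along +x
- frying_pan: dark steel frying pan, 220 across, 46 high, with a black handle reaching 275 from its centre; stands on the other zone. Origin: centre of its underside; z up, handle along +x
- left_bar1: bar 1 of the left slider (shortest bar, the low end, at the left as the cook sees it): rounded bar 20 long (x) x 14 wide (y), 1.7 high; next bar 36 away. Origin: the centre of its crest, 1.7 above the panel's face; axes as the hob's
- left_bar2: bar 2 of the left slider (second bar): rounded bar 24 long (x) x 14 wide (y), 1.7 high; next bar 36 away. Origin: the centre of its crest, 1.7 above the panel's face; axes as the hob's
- left_bar3: bar 3 of the left slider (third bar): rounded bar 28 long (x) x 14 wide (y), 1.7 high; next bar 36 away. Origin: the centre of its crest, 1.7 above the panel's face; axes as the hob's
- left_bar4: bar 4 of the left slider (fourth bar): rounded bar 32 long (x) x 14 wide (y), 1.7 high; next bar 36 away. Origin: the centre of its crest, 1.7 above the panel's face; axes as the hob's
- left_bar5: bar 5 of the left slider (longest bar, full power, at the right end as the cook sees it): rounded bar 36 long (x) x 14 wide (y), 1.7 high; next bar 36 away. Origin: the centre of its crest, 1.7 above the panel's face; axes as the hob's
- right_bar1: bar 1 of the right slider (shortest bar, the low end, at the left as the cook sees it): rounded bar 20 long (x) x 14 wide (y), 1.7 high; next bar 36 away. Origin: the centre of its crest, 1.7 above the panel's face; axes as the hob's
- right_bar2: bar 2 of the right slider (second bar): rounded bar 24 long (x) x 14 wide (y), 1.7 high; next bar 36 away. Origin: the centre of its crest, 1.7 above the panel's face; axes as the hob's
- right_bar3: bar 3 of the right slider (third bar): rounded bar 28 long (x) x 14 wide (y), 1.7 high; next bar 36 away. Origin: the centre of its crest, 1.7 above the panel's face; axes as the hob's
- right_bar4: bar 4 of the right slider (fourth bar): rounded bar 32 long (x) x 14 wide (y), 1.7 high; next bar 36 away. Origin: the centre of its crest, 1.7 above the panel's face; axes as the hob's
- right_bar5: bar 5 of the right slider (longest bar, full power, at the right end as the cook sees it): rounded bar 36 long (x) x 14 wide (y), 1.7 high; next bar 36 away. Origin: the centre of its crest, 1.7 above the panel's face; axes as the hob's
- timer_key_left: small round timer key, 12 across and 1.5 high, 50 to the left (+y) of the panel's middle and 27 nearer the hob's back than the slider rows; not needed. Origin: its top
- timer_key_right: small round timer key, 12 across and 1.5 high, 50 to the right (-y) of the panel's middle and 27 nearer the hob's back than the slider rows; not needed. Origin: its top
- pepper_mill: dark wood pepper mill, 52 across, 142 high, on the hob's glass between the zones towards the back. Origin: centre of its underside
- wooden_spoon: wooden spoon 160 long lying on the glass between kettle and pan. Origin: on the glass, under its middle
- mug: white mug, 82 across, 95 high, left of the hob. Origin: centre of its underside
- coffee_jar: amber jar with screw cap, 84 across, 140 high, left of the hob. Origin: centre of its underside
- steel_bowl: steel bowl, 150 across, 60 high, right of the hob. Origin: centre of its underside
- oil_bottle: green bottle, 68 across, 240 high, right of the hob. Origin: centre of its underside
Not all that is in view belongs to the job. Several things have the shape of the kettle; the one meant has the colours described above.

How it is judged:
On the way, in this order (a step that is already met when the one before it is completed fails the run):
1. a fingertip is held on the round on key (contact force between the fingers and on_key above 0.3 N), for 0.8 s.
2. then the shortest bar of the kettle's slider is touched (((y of kettle in the frame of hob above 0 m and contact force between the fingers and left_bar1 above 0.3 N) or (y of kettle in the frame of hob below 0 m and contact force between the fingers and right_bar1 above 0.3 N))), for 0.02 s.
3. then the second bar of the kettle's slider is touched (((y of kettle in the frame of hob above 0 m and contact force between the fingers and left_bar2 above 0.3 N) or (y of kettle in the frame of hob below 0 m and contact force between the fingers and right_bar2 above 0.3 N))), for 0.02 s.
4. then the third bar of the kettle's slider is touched (((y of kettle in the frame of hob above 0 m and contact force between the fingers and left_bar3 above 0.3 N) or (y of kettle in the frame of hob below 0 m and contact force between the fingers and right_bar3 above 0.3 N))), for 0.02 s.
5. then the fourth bar of the kettle's slider is touched (((y of kettle in the frame of hob above 0 m and contact force between the fingers and left_bar4 above 0.3 N) or (y of kettle in the frame of hob below 0 m and contact force between the fingers and right_bar4 above 0.3 N))), for 0.02 s.
6. then the longest bar of the kettle's slider is touched (((y of kettle in the frame of hob above 0 m and contact force between the fingers and left_bar5 above 0.3 N) or (y of kettle in the frame of hob below 0 m and contact force between the fingers and right_bar5 above 0.3 N))), for 0.02 s.
At the end, for the whole second after the job is handed in: The fingers rest (over 0.3 N) on the longest bar of the kettle's slider and on none of its other bars; kettle and pan stand upright and at rest on their zones; no loose thing is over 20 mm from its start (((y of kettle in the frame of hob above 0 m and contact force between the fingers and left_bar5 above 0.3 N) or (y of kettle in the frame of hob below 0 m and contact force between the fingers and right_bar5 above 0.3 N)) and not ((y of kettle in the frame of hob above 0 m and contact force between the fingers and left_bar1 above 0.3 N) or (y of kettle in the frame of hob below 0 m and contact force between the fingers and right_bar1 above 0.3 N)) and not ((y of kettle in the frame of hob above 0 m and contact force between the fingers and left_bar2 above 0.3 N) or (y of kettle in the frame of hob below 0 m and contact force between the fingers and right_bar2 above 0.3 N)) and not ((y of kettle in the frame of hob above 0 m and contact force between the fingers and left_bar3 above 0.3 N) or (y of kettle in the frame of hob below 0 m and contact force between the fingers and right_bar3 above 0.3 N)) and not ((y of kettle in the frame of hob above 0 m and contact force between the fingers and left_bar4 above 0.3 N) or (y of kettle in the frame of hob below 0 m and contact force between the fingers and right_bar4 above 0.3 N)) and angle between each of kettle, frying_pan's own z axis and vertical below 0.1 rad and linear speed of each of kettle, frying_pan below 0.02 m/s and (y of kettle in the frame of hob between 0.12 and 0.19 m or y of kettle in the frame of hob between -0.19 and -0.12 m) and distance of each of kettle, frying_pan, pepper_mill, wooden_spoon, mug, coffee_jar, steel_bowl, oil_bottle from where it was at the start of the episode below 0.02 m); the arm keeps its last pose, push and grip.
It fails at once if the slider of the frying pan's zone is touched ((y of kettle in the frame of hob above 0 m and (contact force between the fingers and right_bar1 above 0.3 N or contact force between the fingers and right_bar2 above 0.3 N or contact force between the fingers and right_bar3 above 0.3 N or contact force between the fingers and right_bar4 above 0.3 N or contact force between the fingers and right_bar5 above 0.3 N)) or (y of kettle in the frame of hob below 0 m and (contact force between the fingers and left_bar1 above 0.3 N or contact force between the fingers and left_bar2 above 0.3 N or contact force between the fingers and left_bar3 above 0.3 N or contact force between the fingers and left_bar4 above 0.3 N or contact force between the fingers and left_bar5 above 0.3 N))).
It fails at once if a timer key is touched (contact force between the fingers and timer_key_left above 0.3 N or contact force between the fingers and timer_key_right above 0.3 N).
It fails at once if the panel is pressed with more than 25 N (contact force between anything else and touch_panel above 25 N).
It fails at once if the kettle or the frying pan is shifted or lifted by more than 20 mm (not (distance of kettle from where it was at the start of the episode below 0.02 m) or not (distance of frying_pan from where it was at the start of the episode below 0.02 m)).
It fails at once if another thing is shifted or lifted by more than 20 mm (not (distance of pepper_mill from where it was at the start of the episode below 0.02 m) or not (distance of wooden_spoon from where it was at the start of the episode below 0.02 m) or not (distance of mug from where it was at the start of the episode below 0.02 m) or not (distance of coffee_jar from where it was at the start of the episode below 0.02 m) or not (distance of steel_bowl from where it was at the start of the episode below 0.02 m) or not (distance of oil_bottle from where it was at the start of the episode below 0.02 m)).
It also fails if it takes over 51 s, if anything falls off the work surface, if the arm or the gripper's body presses on something with over 40 N, if the wrist force passes 120 N, or if a joint passes its speed limit or range.

## Working session

There is one attempt and no reset: what is moved stays moved. The work goes in short steps, Python scripts to look and compute and a shell command to move; the robot and the scene stay as the last step left them, time stands still between calls to the robot, and variables do not carry over. Pictures are saved under pics/ and viewed, and the job is handed in when it is done.

```bash
mkdir -p pics; ls; python3 - <<'E'
from cell import read_state, viewer
import cv2
print(read_state())
for n in ["scene","side","wrist"]:
    c=viewer.get_calibration(n); print(n,c)
    cv2.imwrite(f"pics/{n}0.png",viewer.get_image(n)[:,:,::-1])
E
```

```text
pics
{'clock': 0.0, 'joints': array([ 1.27896562e+00,  2.13345249e-01, -3.50785259e-02,  1.32355275e+00,
        7.11030827e-06,  1.57077878e+00]), 'qd': array([-0.0010754 , -0.00040683, -0.00049848,  0.00067466, -0.00042139,
        0.00089686]), 'tau': array([-1.64625162e-03, -6.86153841e+01,  4.87121272e+01,  1.75138906e-02,
       -2.68530366e-04, -2.28806618e-05]), 'tcp_pos': array([0.143743  , 0.478501  , 0.23081393]), 'tcp_rot': array([ 2.52025083e+00,  1.87444630e+00, -1.49388282e-03]), 'ft_force': array([-0.12917735,  0.06213969, -0.13234635]), 'ft_torque': array([-0.00755976, -0.02992457, -0.01964082]), 'finger_gap': 0.08536760198713755}
scene {'fov_y': 54.22907959052064, 'cx': 322.09123348754815, 'cy': 233.29497387917195, 'k1': -0.077993900127554, 'world_to_cam': array([[-0.79329984,  0.60868508,  0.01333537,  0.43927901],
       [ 0.51079892,  0.67732415, -0.5294492 , -0.21409229],
       [-0.3313002 , -0.41320027, -0.84823683,  1.56980835],
       [ 0.        ,  0.        ,  0.        ,  1.        ]])}
side {'fov_y': 57.39775243072859, 'cx': 321.6470571083964, 'cy': 245.97958608502879, 'k1': -0.024067407121880335, 'world_to_cam': array([[-0.99234499, -0.12348171,  0.00191775,  0.50703831],
       [-0.09745517,  0.77345897, -0.6263096 ,  0.09237972],
       [ 0.07585448, -0.62170209, -0.77957207,  1.06233091],
       [ 0.        ,  0.        ,  0.        ,  1.        ]])}
wrist {'fov_y': 68.54950695685937, 'cx': 317.25748743719834, 'cy': 234.36279698697626, 'k1': -0.043974817487154566, 'world_to_cam': array([[ 2.88039987e-01,  9.57618276e-01, -4.50136116e-04,
        -5.00021591e-01],
       [ 9.10370795e-01, -2.73682630e-01,  3.10359201e-01,
        -3.95709777e-02],
       [ 2.97082449e-01, -8.98056511e-02, -9.50619253e-01,
         3.80347826e-01],
       [ 0.00000000e+00,  0.00000000e+00,  0.00000000e+00,
         1.00000000e+00]])}
```

View pics/scene0.png

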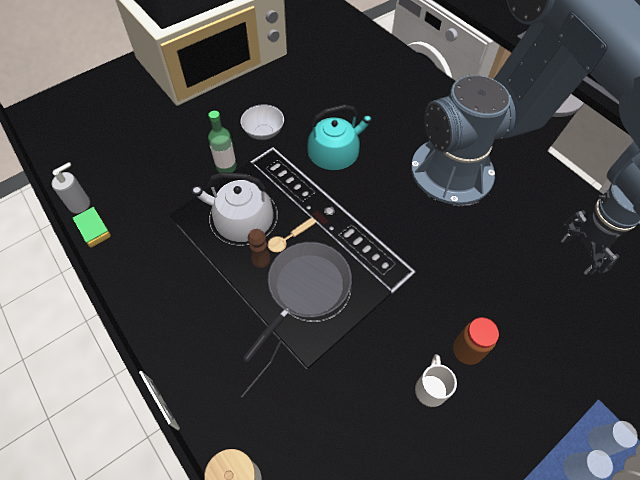

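View pics/side0.png

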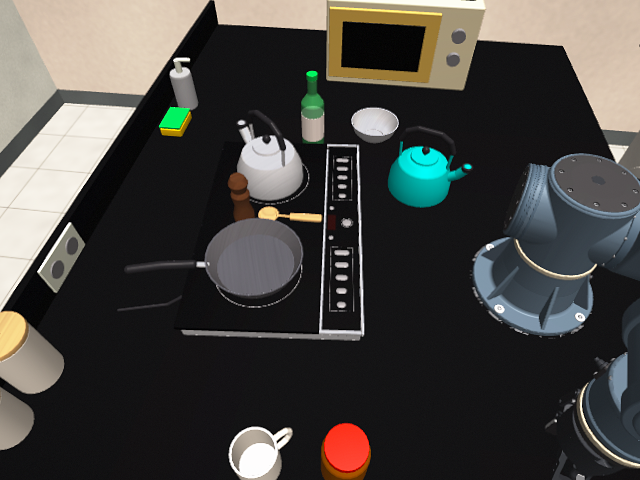

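View pics/wrist0.png

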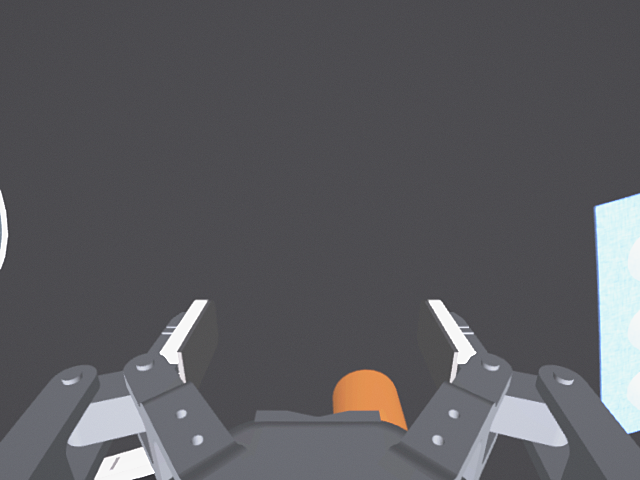

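The steel kettle stands on the far (−y, right) zone, at scene (242,212) and side (268,168). The pan is on the left zone. A turquoise decoy kettle stands on the robot's side of the right slider. Next I'll measure the bars and keys.

```bash
cat > h.py <<'E'
import numpy as np, cv2
from cell import viewer, read_state
def K(c):
    f=240/np.tan(np.radians(c["fov_y"]/2)); return f
def ray(c,px):
    f=K(c); d=np.array([(px[0]-c["cx"])/f,(px[1]-c["cy"])/f]); rd=np.hypot(*d); r=rd
    for _ in range(30): r=rd/(1+c["k1"]*r*r)
    s=d*(r/rd if rd>0 else 1); W=np.array(c["world_to_cam"]); R=W[:3,:3]; t=W[:3,3]
    return -R.T@t, R.T@np.array([s[0],s[1],1.0])
def onz(c,px,z):
    o,d=ray(c,px); return o+d*(z-o[2])/d[2]
def proj(c,P):
    W=np.array(c["world_to_cam"]); p=W[:3,:3]@np.asarray(P)+W[:3,3]; s=p[:2]/p[2]; s=s*(1+c["k1"]*(s@s)); return K(c)*s+[c["cx"],c["cy"]]
E
python3 - <<'E'
import cv2
a=cv2.imread('pics/side0.png')[130:345,300:380]; cv2.imwrite('pics/side_crop.png',cv2.resize(a,None,fx=2.7,fy=2.7,interpolation=cv2.INTER_CUBIC))
a=cv2.imread('pics/scene0.png')[140:300,240:420]; cv2.imwrite('pics/scene_crop.png',cv2.resize(a,None,fx=3.5,fy=3.5,interpolation=cv2.INTER_CUBIC))
from h import *
for n in ["side","scene"]:
    im=cv2.imread(f'pics/{n}0.png'); c=viewer.get_calibration(n)
    g=im.max(2).astype(int); m=((g>110)).astype(np.uint8)
    nn,l,st,ce=cv2.connectedComponentsWithStats(m,connectivity=4)
    for i in range(1,nn):
        p=onz(c,ce[i],0.0625)
        if 8<st[i,4]<600 and 0.2<p[0]<0.6 and abs(p[1])<0.5: print(n,ce[i].round(1),st[i],p.round(4)[:2])
E
```

```text
side [341.6 159.8] [336 158  12   4  38] [ 0.4941 -0.3255]
side [351. 164.] [351 160   1   9   9] [ 0.4658 -0.3107]
side [341.9 168.5] [337 167  11   4  41] [ 0.4897 -0.2886]
side [341.8 176.9] [337 175  10   5  33] [ 0.4867 -0.2537]
side [341.5 186.1] [338 184   8   5  31] [ 0.4841 -0.2174]
side [341.9 195.4] [339 194   7   4  25] [ 0.4796 -0.1818]
side [331.3 207.5] [330 206   4   4  14] [ 0.5026 -0.1344]
side [346.2 222.4] [342 218  10   9  57] [ 0.4596 -0.0877]
side [330.5 237.3] [329 236   4   4  14] [ 0.4935 -0.0341]
side [284.3 260.7] [274 238  20  48 420] [0.5929 0.0506]
side [341.4 252.1] [335 250  14   6  70] [0.4626 0.0084]
side [352. 262.] [352 258   1   9   9] [0.4352 0.0345]
side [341.1 264.5] [335 262  13   6  71] [0.4599 0.0448]
side [341.4 277.3] [336 275  12   6  58] [0.4557 0.0807]
side [340.8 290.4] [336 288  11   6  54] [0.4536 0.1163]
side [340.9 304.4] [337 302   9   6  45] [0.4499 0.152 ]
scene [274.6 166.6] [270 164  10   6  34] [ 0.4973 -0.323 ]
scene [282.1 172.9] [278 170   9   7  32] [ 0.4929 -0.2874]
scene [289.6 179.6] [286 177   8   6  28] [ 0.4897 -0.2513]
scene [297.1 186.4] [294 184   7   6  25] [ 0.4866 -0.2156]
scene [304.8 193.5] [302 192   6   4  19] [ 0.4837 -0.1792]
scene [308.5 207.2] [307 206   4   3  10] [ 0.5052 -0.1315]
scene [329.  210.7] [324 207  10   8  47] [ 0.4638 -0.0846]
scene [331. 228.] [329 227   5   3  11] [ 0.497  -0.0327]
scene [348.6 232.7] [344 229  10   8  48] [0.4663 0.0109]
scene [357.3 240.6] [353 237  10   8  44] [0.4632 0.0467]
scene [366.2 248.8] [362 246   9   7  38] [0.4604 0.0827]
scene [375.3 256.7] [372 254   8   6  31] [0.4565 0.1179]
scene [326.7 260.7] [324 259   6   5  11] [0.5734 0.0456]
scene [384.8 265.1] [382 263   7   5  27] [0.453  0.1541]
```

View pics/side_crop.png

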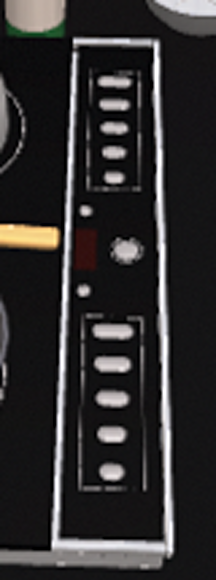

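View pics/scene_crop.png

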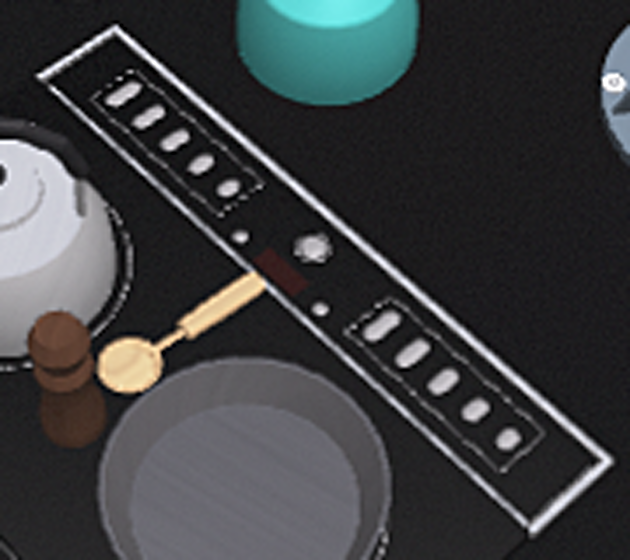

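```bash
cat >> h.py <<'E'
HOB={}
def fit(pts):
    # pts: name->world xy ; rigid 2D fit
    ks=list(pts); A=np.array([MODEL[k] for k in ks]); B=np.array([pts[k] for k in ks])
    a=A-A.mean(0); b=B-B.mean(0); th=np.arctan2((a[:,0]*b[:,1]-a[:,1]*b[:,0]).sum(),(a*b).sum())
    R=np.array([[np.cos(th),-np.sin(th)],[np.sin(th),np.cos(th)]]); t=B.mean(0)-R@A.mean(0)
    return th,R,t,(A@R.T+t-B)
MODEL={'on':(-.012,0),'tl':(.027,.05),'tr':(.027,-.05)}
for i in range(5):
    MODEL[f'L{i+1}']=(0,.24-.036*i); MODEL[f'R{i+1}']=(0,-.096-.036*i)
E
python3 - <<'E'
from h import *
side=dict(R5=(341.6,159.8),R4=(341.9,168.5),R3=(341.8,176.9),R2=(341.5,186.1),R1=(341.9,195.4),tr=(331.3,207.5),on=(346.2,222.4),tl=(330.5,237.3),L5=(341.4,252.1),L4=(341.1,264.5),L3=(341.4,277.3),L2=(340.8,290.4),L1=(340.9,304.4))
scene=dict(R5=(274.6,166.6),R4=(282.1,172.9),R3=(289.6,179.6),R2=(297.1,186.4),R1=(304.8,193.5),tr=(308.5,207.2),on=(329,210.7),tl=(331,228),L5=(348.6,232.7),L4=(357.3,240.6),L3=(366.2,248.8),L2=(375.3,256.7),L1=(384.8,265.1))
W={}
for n,d in (('side',side),('scene',scene)):
    c=viewer.get_calibration(n)
    W[n]={k:onz(c,v,0.0625)[:2] for k,v in d.items()}
    th,R,t,e=fit(W[n]); print(n,th,t.round(4),np.abs(e).max(0).round(4))
av={k:(W['side'][k]+W['scene'][k])/2 for k in side}
th,R,t,e=fit(av); print('avg',th,t,np.abs(e).max(0))
for k in ['on','tl','tr','R1','R2','R3','R4','R5','L5']: print(k,(R@MODEL[k]+t).round(4))
# turquoise kettle
for n in ('side','scene'):
    im=cv2.imread(f'pics/{n}0.png'); h=cv2.cvtColor(im,cv2.COLOR_BGR2HSV); m=((abs(h[:,:,0].astype(int)-88)<10)&(h[:,:,1]>100)&(h[:,:,2]>50)).astype(np.uint8)
    nn,l,st,ce=cv2.connectedComponentsWithStats(m); i=1+st[1:,4].argmax(); print(n,st[i],ce[i])
    c=viewer.get_calibration(n)
    y=st[i,1]+st[i,3]-1; xs=np.where(l[y]==i)[0].mean(); print('base near pt',onz(c,(xs,y),0.0))
    print('knob', )
c=viewer.get_calibration('side'); print(onz(c,(426,150),.13), onz(c,(426,131),.2), onz(viewer.get_calibration('scene'),(333,124),.13))
E
```

```text
side 0.09093018313579272 [ 0.4715 -0.0865] [0.0007 0.0012]
scene 0.09017861526949851 [ 0.4749 -0.0844] [0.0011 0.001 ]
avg 0.09055454813341504 [ 0.47320366 -0.0854375 ] [0.00072457 0.00070434]
on [ 0.4613 -0.0865]
tl [ 0.4956 -0.0332]
tr [ 0.5046 -0.1328]
R1 [ 0.4819 -0.181 ]
R2 [ 0.4851 -0.2169]
R3 [ 0.4884 -0.2527]
R4 [ 0.4917 -0.2886]
R5 [ 0.4949 -0.3245]
L5 [0.4645 0.0102]
side [ 388  141   79   67 3293] [421.27239599 176.47312481]
base near pt [ 2.58749883e-01 -2.27690161e-01 -1.11022302e-16]
knob
scene [ 307  117   62   53 2342] [334.71349274 142.88684885]
base near pt [ 0.32110686 -0.24329508  0.        ]
knob
[ 0.26734067 -0.31442038  0.13      ] [ 0.28054777 -0.30141194  0.2       ] [ 0.27600299 -0.30740191  0.13      ]
```

```bash
python3 -m creep '[255,0,0,0,0,0,0.119, 255,0,0,0,0,0,0.119, 255,0,0,0,0,0,0.119, 255,0,0,0,0,0,0.119, 255,0,0,0,0,0,0.119, 255,0,0,0,0,0,0.119, 255,0,0,0,0,0,0.119, 255,0,0,0,0,0,0.119, 255,0,0,0,0,0,0.119, 255,0,0,0,0,0,0.119]' 20; python3 -c "
from cell import read_state
s=read_state();print(s)
from scipy.spatial.transform import Rotation as R
print(R.from_rotvec(s['tcp_rot']).as_matrix().round(3))"
```

```text
clock: 0.98
tcp_pos: [0.1433, 0.4772, 0.2286]
tcp_rot: [3.135, 0.061, -0.003]
ft_force: [-0.5, -0.5, 0.7]
finger_gap: -0.0002
{'clock': 0.9833, 'joints': array([ 1.27900212e+00,  2.15432913e-01, -3.79630372e-02,  1.32345815e+00,
        1.68340939e-05,  2.81098151e+00]), 'qd': array([ 9.56928318e-04,  2.59234259e-03, -4.08483500e-03,  9.54100449e-04,
       -9.83511032e-04,  1.49024831e+00]), 'tau': array([-3.65151636e-04, -6.87470627e+01,  4.86441028e+01,  8.97732982e-02,
        1.06750645e-04, -3.98531288e+00]), 'tcp_pos': array([0.14332123, 0.4771709 , 0.22863127]), 'tcp_rot': array([ 3.13523905e+00,  6.08577604e-02, -2.93347945e-03]), 'ft_force': array([-0.53778527, -0.53583111,  0.67076629]), 'ft_torque': array([ 0.04050083, -0.02888367, -0.00746318]), 'finger_gap': -0.000159859672054164}
[[ 0.999  0.039 -0.002]
 [ 0.039 -0.999 -0.006]
 [-0.002  0.006 -1.   ]]
```

```bash
python3 -m creep '[255,6,11,0,0,0,0, 255,11,22,0,0,0,0, 255,11,22,0,0,0,0, 255,11,22,0,0,0,0, 255,11,22,0,0,0,0, 255,11,22,0,0,0,0, 255,11,22,0,0,0,0, 255,11,22,0,0,0,0, 255,11,22,0,0,0,0, 255,11,22,0,0,0,0]'; python3 -c "
from cell import read_state
s=read_state();print(s['joints'].round(3),s['ft_force'])
from scipy.spatial.transform import Rotation as R
print(R.from_rotvec(s['tcp_rot']).as_matrix().round(3))"
```

```text
clock: 1.82
tcp_pos: [0.2598, 0.2611, 0.2271]
tcp_rot: [3.13, 0.109, -0.005]
ft_force: [0.2, 1.2, -0.0]
finger_gap: -0.0
[ 0.792 -0.048 -0.332  1.296 -0.005  2.293] [ 0.17047215  1.19449687 -0.01290964]
[[ 0.998  0.07  -0.003]
 [ 0.07  -0.998 -0.01 ]
 [-0.004  0.01  -1.   ]]
```

```bash
python3 -m creep '[255,12,26,0,0,0,0, 255,12,26,0,0,0,0, 255,12,26,0,0,0,0, 255,12,26,0,0,0,0, 255,12,26,0,0,0,0, 255,12,26,0,0,0,0, 255,12,26,0,0,0,0, 255,12,26,0,0,0,0, 255,12,26,0,0,0,0, 255,12,20,0,0,0,0]'; python3 -m creep '[255,12,20,0,0,0,0, 255,12,20,0,0,0,0, 255,10,16,0,0,0,0, 255,5,8,0,0,0,0, 255,0,0,0,0,0,0, 255,0,0,0,0,0,0, 255,0,0,0,0,0,0]'; python3 -c "
from cell import *
import cv2
s=read_state();print(s['joints'].round(3),s['ft_force'],s['tcp_pos'],s['tcp_rot'])
cv2.imwrite('pics/wrist1.png',viewer.get_image('wrist')[:,:,::-1])
cv2.imwrite('pics/side1.png',viewer.get_image('side')[:,:,::-1])"
```

```text
clock: 2.65
tcp_pos: [0.4014, -0.0009, 0.2287]
tcp_rot: [3.127, 0.169, -0.004]
ft_force: [1.1, 0.8, 0.1]
finger_gap: -0.0003
clock: 3.23
tcp_pos: [0.4467, -0.0693, 0.228]
tcp_rot: [3.125, 0.191, -0.008]
ft_force: [-0.3, 0.2, 0.2]
finger_gap: 0.0002
[-0.146  0.118 -0.157  1.299 -0.012  1.303] [-0.34546262  0.1972282   0.18287242] [ 0.44666243 -0.06927467  0.22802379] [ 3.12507442  0.19080289 -0.00799477]
```

View pics/wrist1.png

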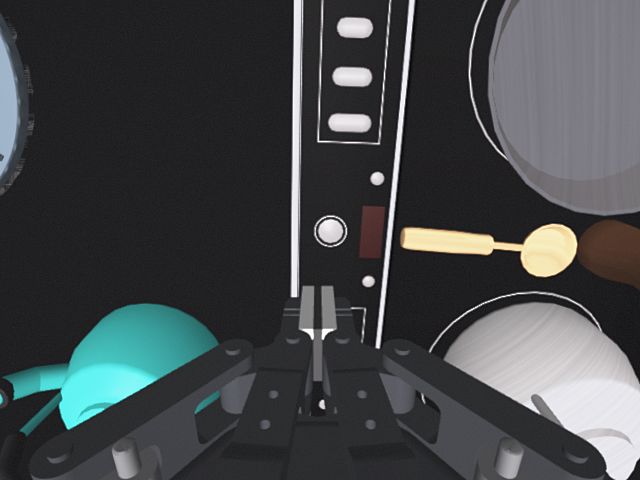

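View pics/side1.png

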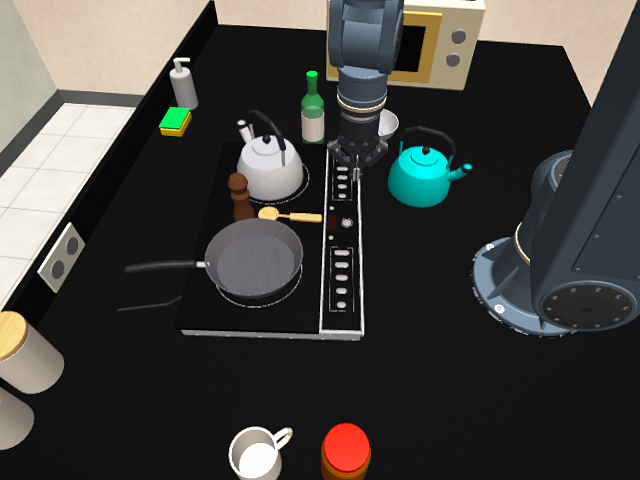

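The wrist view shows the on key at (330,231), the timer keys at (377,178) and (368,281), and left bars 5, 4 and 3 at (349,123), (352,76) and (355,28). The shut tips are at about (317,290). I'll check the earlier fit against this view.

```bash
python3 - <<'E'
from h import *
c=viewer.get_calibration('wrist'); im=cv2.imread('pics/wrist1.png')
g=im.min(2); m=(g>150).astype(np.uint8)
nn,l,st,ce=cv2.connectedComponentsWithStats(m,connectivity=4)
pts={}
exp={k:np.array(v) for k,v in dict(on=(.4613,-.0865),tl=(.4956,-.0332),tr=(.5046,-.1328),L5=(.4645,.0102),L4=(.4612,.046),L3=(.458,.082)).items()}
for i in range(1,nn):
    if st[i,4]<40 or st[i,4]>2000: continue
    p=onz(c,ce[i],.0625)[:2]
    for k,v in exp.items():
        if np.hypot(*(p-v))<.012: pts[k]=p; print(k,ce[i].round(1),st[i,4],p.round(4),(p-v).round(4))
th,R,t,e=fit(pts); print(th,t.round(4),np.abs(e).max())
for k in ['on','R1','R2','R3','R4','R5','tr']: print(k,(R@MODEL[k]+t).round(4))
s=read_state(); print(proj(c,s['tcp_pos']))
E
```

```text
L3 [354.5  27.2] 610 [0.4562 0.0816] [-0.0018 -0.0004]
L4 [351.7  76.3] 643 [0.4593 0.046 ] [-0.0019 -0.    ]
L5 [349.4 122.3] 666 [0.4628 0.0104] [-0.0017  0.0002]
tl [376.8 178.1] 131 [ 0.4936 -0.033 ] [-0.002   0.0002]
on [330.1 230.6] 444 [ 0.4594 -0.086 ] [-0.0019  0.0005]
tr [368.  281.1] 94 [ 0.5025 -0.1323] [-0.0021  0.0005]
0.09000422038945018 [ 0.4712 -0.0853] 0.0004538714396465221
on [ 0.4593 -0.0863]
R1 [ 0.4799 -0.1809]
R2 [ 0.4831 -0.2167]
R3 [ 0.4863 -0.2526]
R4 [ 0.4896 -0.2884]
R5 [ 0.4928 -0.3243]
tr [ 0.5026 -0.1326]
[318.13761098 304.49496475]
```

```bash
python3 -m creep '[255,2,3,10,0,0,0.005, 255,2,3,20,0,0,0.005, 255,2,3,25,0,0,0.005, 255,2,3,25,0,0,0.005, 255,2,3,25,0,0,0.005, 255,1,3,20,0,0,0, 255,0,0,10,0,0,0, 255,0,0,5,0,0,0, 255,0,0,0,0,0,0, 255,0,0,0,0,0,0]'; python3 -c "
from cell import *
import cv2
s=read_state();print(s['ft_force'],s['tcp_pos'],s['tcp_rot'])
cv2.imwrite('pics/wrist2.png',viewer.get_image('wrist')[:,:,::-1])"
```

```text
clock: 4.17
tcp_pos: [0.4578, -0.0836, 0.0794]
tcp_rot: [3.126, 0.163, -0.003]
ft_force: [-0.6, -0.6, -0.0]
finger_gap: 0.0001
[-0.58383643 -0.56765155 -0.02824286] [ 0.45782876 -0.08361369  0.07938655] [ 3.12645220e+00  1.62972860e-01 -2.85203087e-03]
```

View pics/wrist2.png

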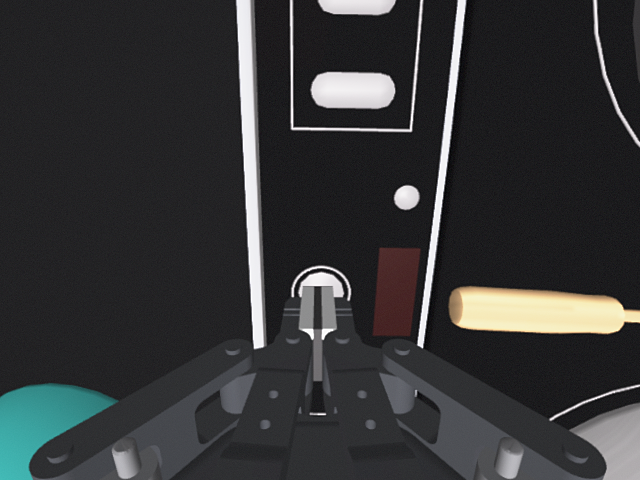

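```bash
python3 -m creep '[255,1,1.5,4,0,0,0, 255,1,1,4,0,0,0, 255,0,0,3,0,0,0, 255,0,0,2,0,0,0, 255,0,0,1,0,0,0, 255,0,0,0,0,0,0]'
```

```text
clock: 4.72
tcp_pos: [0.4626, -0.0864, 0.0668]
tcp_rot: [3.125, 0.164, 0.005]
ft_force: [0.3, -0.0, 0.1]
finger_gap: -0.0003
```

```bash
python3 -m creep '[255,-1,0,1.5,0,0,0, 255,-1,0,1.5,0,0,0, 255,0,0,1.5,0,0,0, 255,0,0,1,0,0,0]'
```

```text
clock: 5.05
tcp_pos: [0.4607, -0.0868, 0.0613]
tcp_rot: [3.125, 0.164, 0.007]
ft_force: [-1.0, -0.4, 5.4]
finger_gap: 0.0006
```

```bash
python3 -m creep '[255,0,0,0,0,0,0, 255,0,0,0,0,0,0, 255,0,0,0,0,0,0]'; python3 -m creep '[255,0,0,0,0,0,0, 255,0,0,0,0,0,0, 255,0,0,0,0,0,0, 255,0,0,0,0,0,0, 255,0,0,0,0,0,0]'
```

```text
clock: 5.3
tcp_pos: [0.4607, -0.0868, 0.0615]
tcp_rot: [3.125, 0.164, 0.007]
ft_force: [-1.8, 0.6, 4.5]
finger_gap: -0.0001
clock: 5.72
tcp_pos: [0.4607, -0.0868, 0.0617]
tcp_rot: [3.125, 0.164, 0.007]
ft_force: [-2.0, 0.4, 4.3]
finger_gap: -0.0002
```

```bash
python3 -m creep '[255,0,0,0.2,0,0,0, 255,0,0,0,0,0,0, 255,0,0,0,0,0,0, 255,0,0,0.2,0,0,0, 255,0,0,0,0,0,0, 255,0,0,0,0,0,0, 255,0,0,0.2,0,0,0, 255,0,0,0,0,0,0, 255,0,0,0,0,0,0, 255,0,0,0,0,0,0]'; python3 -c "
from cell import *
import cv2
cv2.imwrite('pics/wrist3.png',viewer.get_image('wrist')[:,:,::-1])
cv2.imwrite('pics/side3.png',viewer.get_image('side')[:,:,::-1])"
```

```text
clock: 6.55
tcp_pos: [0.4607, -0.0868, 0.0612]
tcp_rot: [3.125, 0.164, 0.007]
ft_force: [-1.7, 1.0, 4.8]
finger_gap: -0.0002
```

View pics/wrist3.png

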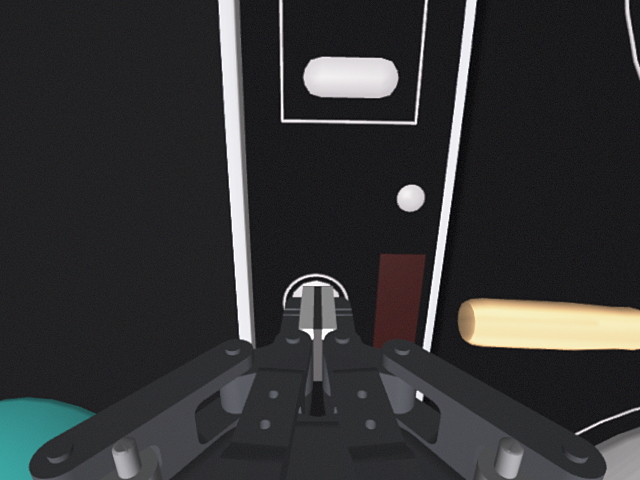

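View pics/side3.png

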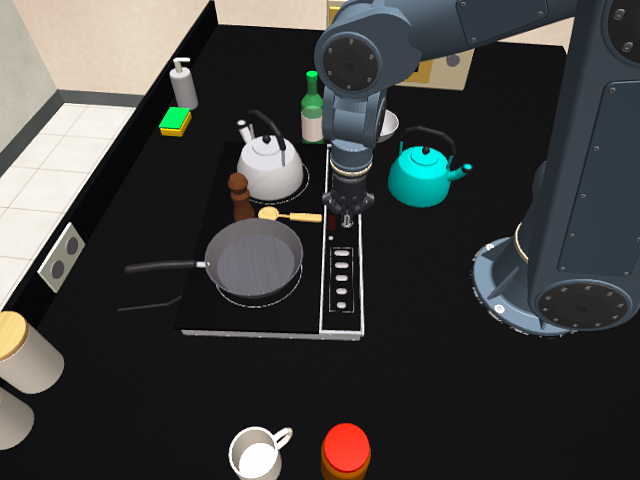

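```bash
python3 -m creep '[255,0,0,-8,0,0,0, 255,0,0,-10,0,0,0, 255,0.5,8,-2,0,0,0, 255,1.5,15,0,0,0,0, 255,1.5,16,0,0,0,0, 255,1.5,16,0,0,0,0, 255,1.5,16,0,0,0,0, 255,1.5,15,0,0,0,0, 255,1.5,7,0,0,0,0, 255,0,0,0,0,0,0]';python3 -m creep '[255,0,0,0,0,0,0, 255,0,0,0,0,0,0]'; python3 -c "
from cell import *
import cv2
s=read_state();print(s['ft_force'],s['tcp_pos'],s['tcp_rot'])
cv2.imwrite('pics/wrist4.png',viewer.get_image('wrist')[:,:,::-1])"
```

```text
clock: 7.48
tcp_pos: [0.4824, -0.1855, 0.0878]
tcp_rot: [3.123, 0.166, 0.014]
ft_force: [0.2, 0.4, -0.3]
finger_gap: -0.0
clock: 7.65
tcp_pos: [0.4823, -0.1855, 0.088]
tcp_rot: [3.123, 0.165, 0.013]
ft_force: [-0.2, 0.3, 0.3]
finger_gap: -0.0
[-0.15646823  0.3043565   0.26656244] [ 0.48227312 -0.18552268  0.08796832] [3.12283891 0.16507534 0.01339317]
```

View pics/wrist4.png

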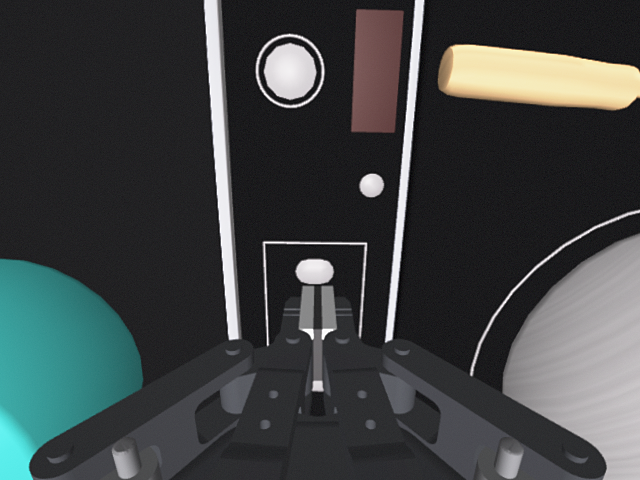

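```bash
python3 - <<'E'
from h import *
c=viewer.get_calibration('wrist'); im=cv2.imread('pics/wrist4.png')
m=(im.min(2)>150).astype(np.uint8); nn,l,st,ce=cv2.connectedComponentsWithStats(m,connectivity=4)
for i in range(1,nn):
    if 80<st[i,4]<5000: print(ce[i].round(1),st[i],onz(c,ce[i],.0625)[:2].round(4), onz(c,(ce[i][0],st[i,1]),.062)[:2].round(4))
print(proj(c,read_state()['tcp_pos']))
E
```

```text
[220.6 160.9] [ 204    0   35  340 4033] [ 0.4304 -0.1288] [ 0.4285 -0.062 ]
[404.9 162.9] [ 385    0   39  342 2726] [ 0.5168 -0.1207] [ 0.505  -0.0538]
[289.9  70.2] [256  34  68  74 528] [ 0.4596 -0.0864] [ 0.4583 -0.072 ]
[289.7  71. ] [ 264   43   52   57 2224] [ 0.4595 -0.0867] [ 0.4585 -0.0755]
[371.2 184.9] [360 174  24  23 436] [ 0.5025 -0.1328] [ 0.5018 -0.1276]
[540.9 277. ] [470 210 170 166 575] [ 0.6013 -0.1721] [ 0.5899 -0.1361]
[315.9 274.1] [263 242 104 104 540] [ 0.481  -0.1822] [ 0.4792 -0.1647]
[314.2 271. ] [296 259  37  25 768] [ 0.4799 -0.1805] [ 0.4792 -0.174 ]
[308.5 331.5] [300 328  14  12  82] [ 0.4806 -0.2176] [ 0.4804 -0.2156]
[325.9 331.7] [321 328  15  12  83] [ 0.4902 -0.2167] [ 0.49   -0.2147]
[317.4 385.6] [312 381  11  10  99] [ 0.4894 -0.2547] [ 0.4891 -0.2517]
[121.9 465. ] [113 452  19  26 301] [ 0.366  -0.3368] [ 0.367 -0.325]
[511.1 465.5] [502 454  20  25 332] [ 0.6282 -0.3123] [ 0.6252 -0.3021]
[318.16148804 304.49517713]
```

```bash
python3 -m creep '[255,-0.8,-3,6,0,0,0, 255,-0.8,-3,6,0,0,0, 255,0,0,6,0,0,0, 255,0,0,2,0,0,0, 255,0,0,0,0,0,0]'
```

```text
clock: 8.12
tcp_pos: [0.4793, -0.1767, 0.0654]
tcp_rot: [3.123, 0.17, 0.012]
ft_force: [-0.5, -0.2, 1.0]
finger_gap: -0.0005
```

```bash
python3 -m creep '[255,0.5,0,1.5,0,0,0, 255,0.5,0,1.3,0,0,0, 255,0,0,1,0,0,0, 255,0,0,0,0,0,0]'
```

```text
clock: 8.45
tcp_pos: [0.4802, -0.1764, 0.0612]
tcp_rot: [3.123, 0.171, 0.011]
ft_force: [-2.2, 0.9, 5.3]
finger_gap: -0.0004
```

```bash
python3 -m creep '[255,0,2,0,0,0,0, 255,0,4,0,0,0,0, 255,0,5,0,0,0,0, 255,0,5,0,0,0,0]'; python3 -m creep '[255,0,5,0,0,0,0, 255,0,5,0,0,0,0]';  python3 -m creep '[255,0,5,0,0,0,0, 255,0,5,0,0,0,0]'
```

```text
clock: 8.78
tcp_pos: [0.4827, -0.1925, 0.0622]
tcp_rot: [3.124, 0.173, 0.014]
ft_force: [-0.3, 1.3, 2.3]
finger_gap: -0.0
clock: 8.95
tcp_pos: [0.484, -0.2042, 0.0623]
tcp_rot: [3.124, 0.172, 0.014]
ft_force: [-0.2, 0.9, 0.0]
finger_gap: 0.0003
clock: 9.12
tcp_pos: [0.4852, -0.2157, 0.0624]
tcp_rot: [3.123, 0.171, 0.014]
ft_force: [-0.4, 0.6, 1.0]
finger_gap: -0.0001
```

```bash
python3 -m creep '[255,0,1,0.8,0,0,0, 255,0,1,0.6,0,0,0, 255,0,0,0,0,0,0]'
```

```text
clock: 9.37
tcp_pos: [0.4856, -0.219, 0.061]
tcp_rot: [3.124, 0.169, 0.015]
ft_force: [0.6, 2.1, 6.2]
finger_gap: -0.0001
```

```bash
python3 -m creep '[255,-0.1,4,0.1,0,0,0, 255,-0.1,5,0.1,0,0,0, 255,-0.1,5,0.1,0,0,0]'; python3 -m creep '[255,-0.1,5,0.1,0,0,0, 255,-0.1,5,0.1,0,0,0, 255,-0.1,5,0.1,0,0,0]'; python3 -m creep '[255,0,1,0.3,0,0,0, 255,0,0,0,0,0,0]'
```

```text
clock: 9.62
tcp_pos: [0.487, -0.2319, 0.0611]
tcp_rot: [3.126, 0.172, 0.015]
ft_force: [0.3, 1.4, 0.9]
finger_gap: -0.0002
clock: 9.87
tcp_pos: [0.4884, -0.2473, 0.0609]
tcp_rot: [3.126, 0.173, 0.015]
ft_force: [0.3, 4.8, 5.6]
finger_gap: 0.0002
clock: 10.03
tcp_pos: [0.4887, -0.2492, 0.0607]
tcp_rot: [3.127, 0.172, 0.016]
ft_force: [-0.8, 4.2, 6.7]
finger_gap: -0.0002
```

On R3 at about 6.5 N. Continuing to R4.

```bash
python3 -m creep '[255,-0.1,4,0,0,0,0, 255,-0.1,5,0,0,0,0, 255,-0.1,5,0.1,0,0,0]'; python3 -m creep '[255,-0.2,5,0.1,0,0,0, 255,-0.2,5,0.1,0,0,0, 255,-0.2,5,0.1,0,0,0]'; python3 -m creep '[255,-0.2,5,0.1,0,0,0, 255,-0.2,3,0.1,0,0,0, 255,0,0,0,0,0,0]'
```

```text
clock: 10.28
tcp_pos: [0.4902, -0.263, 0.061]
tcp_rot: [3.129, 0.174, 0.017]
ft_force: [-0.3, 2.9, 5.2]
finger_gap: -0.0003
clock: 10.53
tcp_pos: [0.4913, -0.2794, 0.0608]
tcp_rot: [3.129, 0.174, 0.017]
ft_force: [-0.2, 6.6, 4.0]
finger_gap: 0.0001
clock: 10.78
tcp_pos: [0.492, -0.2888, 0.0607]
tcp_rot: [3.131, 0.174, 0.018]
ft_force: [-1.6, 4.3, 5.3]
finger_gap: -0.0003
```

```bash
python3 -m creep '[255,-0.1,4,0,0,0,0, 255,-0.1,5,0,0,0,0, 255,-0.1,5,0.1,0,0,0]'; python3 -m creep '[255,-0.2,5,0.1,0,0,0, 255,-0.2,5,0.1,0,0,0, 255,-0.2,5,0.1,0,0,0]'; python3 -m creep '[255,-0.2,4,0.1,0,0,0, 255,-0.2,2,0.1,0,0,0, 255,0,0,0,0,0,0]'
```

```text
clock: 11.03
tcp_pos: [0.4933, -0.3031, 0.0609]
tcp_rot: [3.132, 0.174, 0.018]
ft_force: [0.3, 0.5, 2.2]
finger_gap: 0.0001
clock: 11.28
tcp_pos: [0.4943, -0.3193, 0.0605]
tcp_rot: [3.133, 0.175, 0.018]
ft_force: [-0.2, 6.1, 7.6]
finger_gap: -0.0003
clock: 11.53
tcp_pos: [0.4948, -0.3267, 0.0605]
tcp_rot: [3.135, 0.174, 0.02]
ft_force: [-0.5, 5.5, 6.0]
finger_gap: -0.0001
```

Now on R5. I'll let it settle, then look.

```bash
python3 -m creep '[255,0,0,0,0,0,0, 255,0,0,0,0,0,0, 255,0,0,0,0,0,0, 255,0,0,0,0,0,0]'; python3 -c "
from cell import *
import cv2
for n in ['wrist','side','scene']: cv2.imwrite(f'pics/{n}5.png',viewer.get_image(n)[:,:,::-1])
s=read_state(); print(s['tcp_pos'],s['ft_force'],s['clock'])
from h import *
im=cv2.imread('pics/wrist5.png'); c=viewer.get_calibration('wrist')
m=(im.min(2)>150).astype(np.uint8); nn,l,st,ce=cv2.connectedComponentsWithStats(m,connectivity=4)
for i in range(1,nn):
    if 300<st[i,4]<5000: print(ce[i].round(1),st[i],onz(c,ce[i],.061)[:2].round(4))
"
```

```text
clock: 11.87
tcp_pos: [0.4949, -0.3275, 0.0608]
tcp_rot: [3.136, 0.174, 0.021]
ft_force: [-1.1, 4.3, 6.3]
finger_gap: -0.0
[ 0.49490687 -0.32750418  0.06082804] [-0.45172994  3.5479497   5.52265553] 12.0167
[204.9 164.4] [ 186    0   39  348 4982] [ 0.4428 -0.2694]
[253.7 163.1] [247   0  34 329 859] [ 0.4623 -0.2669]
[380.7 166.9] [355   0  40 330 934] [ 0.5131 -0.2629]
[421.7 163.1] [ 399    0   46  340 3415] [ 0.5293 -0.2595]
[575.4 165.3] [ 553    0   87  321 1259] [ 0.5939 -0.2527]
[319.9  33.6] [ 288   13   65   42 2335] [ 0.4833 -0.2176]
[317.9 134.1] [ 283  116   71   37 2284] [ 0.4865 -0.253 ]
[316.  221.8] [ 279  206   75   33 2125] [ 0.4897 -0.2885]
[314.4 303.6] [ 276  284   78   56 1795] [ 0.4932 -0.3271]
[122.9 464.5] [112 451  22  28 396] [ 0.3974 -0.4405]
[510.4 465. ] [500 452  22  27 405] [ 0.6161 -0.4204]
```

View pics/wrist5.png

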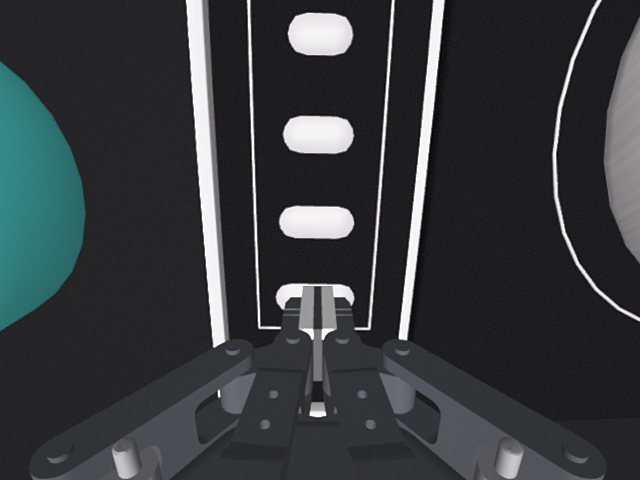

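View pics/side5.png

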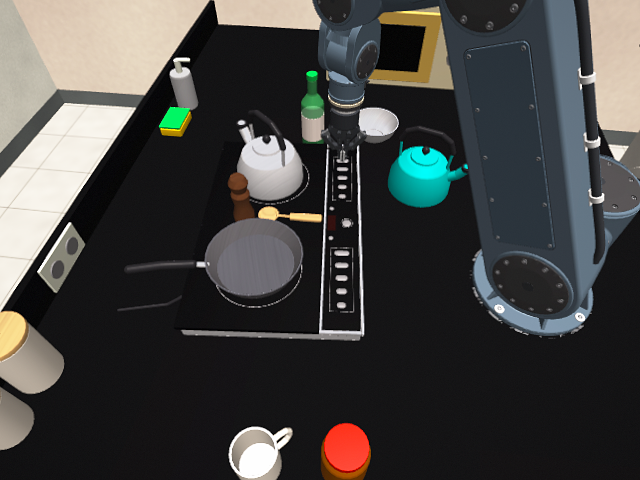

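View pics/scene5.png

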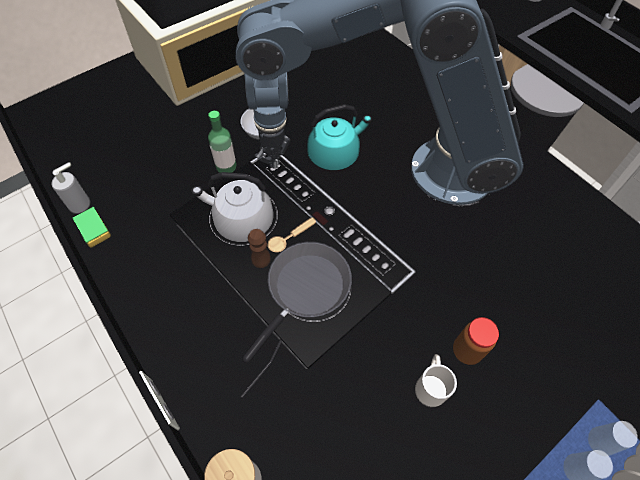

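The tips cover the bar at (315,303), the longest, and bars 4, 3 and 2 are clear at (316,222), (318,134) and (320,34). Kettle, pan and the other things are at the same pixels as at the start. Handing in.

```bash
python3 -c "
from cell import *
print(finish_job()); s=read_state(); print(s['tcp_pos'],s['ft_force'],s['clock'])"
```

```text
the job is handed in; nothing more can be done
None
the job is handed in; nothing more can be done
```

The job is handed in, with no verdict reported. The kettle is on the right zone. I held the shut fingertips on the on key for about 1.5 s at 4–5 N. I then lifted over to the right slider and stroked bars 1 to 5 in order, and left the tips resting on bar 5.

**Final position:** at hand-in, about 12 s in, the tips were on bar 5 with about 6 N of upward force. Their height matched the bar's crest on a panel pressed in about 2 mm. They sat about 3.5 mm past the bar's centre, with bars 2 to 4 visibly clear in the wrist view.

**Pressing force:** the highest push I read was about 7.6 N upward plus 6 N of sideways drag, against the 25 N limit. I only have readings at the end of each call, so brief peaks between them were not seen.

**Checks that were less than clean:**
- **Bar 2:** the stroke first reached it at only about 1 N, so I pressed down again there to about 6 N before going on.
- **Gap between bars 1 and 2:** the force dropped to about zero.
- **Position estimates:** the camera views differed by 2–3 mm in where they put the panel, well within the size of the bars.

Kettle, pan and the other objects look unmoved in the final pictures. I compared these by eye, and the arm partly hid the bowl. I kept clear of the pan's slider and the timer keys.

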